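# Take the weighed bearing ball off the bench scale in its twist-lock pan

## Task

The bearing ball on the bench scale has been weighed: take the draught cover off the scale and hang it by its bar handle on the hook of the stand. Then turn the weighing pan a quarter turn, either way, to free it from its twist lock, and lift it straight off, keeping it level with the ball resting in the middle of the dish. Finish while holding the pan still and level in the gripper, at least 10 cm above the scale, and leave everything else on the cabinet where it stands.

Things in the scene. Friction and masses are not known exactly. Their poses are not given: they have to be found in the camera images.
- scale: bench scale, grey plastic, 170 (x) x 150 (y) mm, fixed; origin at the centre of its underside, x to its rear, z up. Along the front (-x) a low strip with the display, top 34 mm up; behind it a flat dark steel deck 124 x 136 mm, top 40 mm up, with a slot for the pan's T-bar and, round it, a collar 4 mm high, 52 mm inside and 57 mm outside, in which the pan's foot sits with 2 mm of play
- pan_mount (a point): centre of the deck's slot, on the deck's top, the axis about which the pan turns: 22 mm behind (+x of) the scale's origin, 40 mm up; axes as the scale's. The slot is straight, 46 mm long along x, 20 mm wide, through the 6 mm deck; two white dots on the deck 52 mm before and behind the centre mark its line
- pan: oblong steel weighing pan, 96 (x) x 60 (y) mm, upright side walls; origin on its axis where its foot rests on the deck, x along its length. Foot, 48 mm across, from 0 to 8 mm above the origin, dish from 8 to 27 mm. Take it across the 60 mm width by the long sides, flat for 50 mm about the middle. 0.16 kg. At the start it lies about square across the slot (within 0.2 rad), locked
- pan_tbar (a point): centre of the T-bar on a 10 mm stem under the pan, 12.5 mm below the pan's origin; bar 38 (along the pan's x) x 11 x 6 mm, under the deck with 3.5 mm play. The pan comes up only when its length lies along the slot (within about 0.2 rad, either end forward). It turns freely both ways, without stops
- dish_middle (a point): lowest point of the dish's floor, on the pan's axis, 11 mm above the pan's origin; axes as the pan's. The floor is a shallow cone that sinks to this point: slope 6.5 degrees along the pan, 10 degrees across
- ball_center (a point): centre of the bearing ball, bright steel, 22 mm in diameter, 44 g, loose in the pan; at rest in the middle of the dish its centre is 22 mm above the pan's origin
- cover: round draught cover of spun aluminium, standing on the deck over the pan, about 6 mm of room round it: 122 mm across the open rim, flat top 50 mm up; origin at the centre of the rim plane. On top a fixed bar handle: two legs, 46 mm either side along its y, and a 9 mm round bar between them. 0.15 kg; loose
- cover_bar (a point): middle of the handle's bar, on the bar's centre line, 100 mm above the cover's origin; axes as the cover's: the bar runs along y, straight for 36 mm either side, 45 mm free below it. Take it beside the middle (about 24 mm off) to leave the middle free for the hook
- hook_stand: steel hook stand, fixed; origin on its underside below the hook's seat, x to its post. Base plate 150 x 100 x 12 mm; 10 mm post 85 mm behind (+x of) the seat; from its top, 196 mm up, an 8 mm rod comes forward, dips to the seat and turns up to a tip 18 mm before it, top of the tip 198 mm up. Free below the rod (176 mm) down to the plate
- hook_seat (a point): top of the rod at the hook's lowest point, 184 mm above the stand's origin; axes as the stand's. A bar lying crosswise (along the stand's y), brought over the tip from the front (-x) and lowered, rests here, its centre line about 5 mm above this point
- nail_jar: bystander: lidded jar of nails, 59 mm across, 87 mm high; origin at its foot
- white_bottle: bystander: white bottle, 72 mm across, 104 mm high; origin at its foot
- tape_roll: bystander: roll of black tape lying flat, 65 mm across, 19 mm high; origin at its foot
- screw_jar: bystander: lidded jar of screws, 66 mm across, 97 mm high; origin at its foot
- parts_tray: bystander, fixed: clear plastic tray with small white parts, about 130 x 220 mm, 54 mm high, near the front edge; origin at the centre of its underside
- marker: bystander: black marker pen lying along the left edge of the top, 129 mm long (along its y), 19 mm thick; origin at the underside's centre

How it is judged:
By the outcome, as a careful person would: the job done as asked, in the order asked, and still so for the second after the job is handed in, while the arm keeps its last pose, push and grip.
It also fails if it takes over 64 s, if anything falls off the work surface, if the arm or the gripper's body presses on something with over 40 N, if the wrist force passes 120 N, or if a joint passes its speed limit or range.

## Robot

A 6-joint arm with a two-finger parallel gripper is mounted at the origin on a cart in front of the work surface, level with it; the furniture and walls round the work are solid. World frame = base frame: x ahead of the robot, y to its left, z up, the work surface at z = 0. Lengths are in m, angles in rad, forces in N, time in s.
With the tool pointing down it reaches from about 0.3 to 0.875 m from the base axis. Payload 6.4 kg.
Tool frame: the origin (TCP) lies at the very end of the fingers, on their centre line; the grasp point (between the pads) lies 19 mm behind it; z points along the fingers, y is the line along which they close (so a half turn about z gives the same grasp; the last joint's range is limited). The gripper opens to 85 mm and grips with 20 to 120 N. Pads are 22 mm wide; open, the fingers measure 114 mm over their backs; the gripper's body (76 mm by 85 mm) begins 54 mm behind the grasp point. The pads swing forward as they close: fully open they stand 13 mm farther back than shut.
Start: joints at [1.083, 0.181, 1.607, -0, 1.354, -0.206], TCP at [0.16, 0.552, 0.231] pointing down, gripper open.
Joint ranges: [-2.99, 2.99], [-0.89, 2.07], [0.3, 2.58], [-1.14, 4.28], [0, 2.63], [-3.12, 3.12]. Speed limits (rad/s): [2.57, 2.57, 3.01, 3.14, 3.14, 3.14].

## Interface

Orientations are given as a unit quaternion [w, x, y, z].
In Python, from bench import ctrl gives the robot as it stands.
- The arm moves only by the tool jog_arm, never from a script. Its argument "series" is a list that holds one entry, the list of rows, each a list of 7 numbers: the shift along the tool's x, y, z in mm, then the turn, a rotation vector about the tool's x, y, z in rad, then the finger opening in mm, from 0 to 85.4. In form: [[[tx, ty, tz, rx, ry, rz, gripper], ...]]. A call has exactly 10 rows; each row shifts and turns the commanded pose from where the row before left it, along the tool's axes as they then stand; what a row does not reach is not made up. A row lasts 1/10 s, in which the tool goes at most 50 mm and 8.59 degrees, less where a joint would pass 70% of its speed; a pose out of reach is approached as far as the arm can. A call with a gripper value outside its range is refused whole. The fingers move at their own pace and stop on an object; the grip force is fixed at half the most. Time passes only in rows, so rows that do not move let the fingers close, or fill a call up. It gives the time, the measured TCP pose, the force, the opening and the grip force at its end, in the units of the state.
- ctrl.get_obs(): the state, without advancing time (a new reading comes with each control period).
- ctrl.camera(name): name is "side" or "top"; returns a dict with "frame" (384x512x3 uint8, blue, green, red), "z_map" (384x512 float32, m along the optical axis (not along the pixel's ray), 0 where there is no reading), "fx", "fy", "cx", "cy" (pixels), "k1" (the pictures are not rectified: a ray, as slopes to the right and down, at radius r is drawn at 1 + k1 r^2 times it, then the intrinsics apply), "xyz" and "rotation" of the camera in the world. Camera axes: x right, y down, z forward; pixel columns grow to the right and rows downward; lengths in m; the calibration is good to about 2 mm. A picture is of the moment at which its call begins.
- ctrl.hand_in(): hands the job in; it is judged then, once.
The state is a dict: "time_s": time; "q": joint angles; "dq": joint speeds; "joint_efforts": joint torques, N m; "eef_pos": TCP position; "eef_rot": TCP orientation; "wrist_force": force on the tool from outside, world axes, zero at the start; "torque": the same for the moment, N m; "opening": opening from 0.0 (shut) to 1.0 (fully open); "grasp_force": force on a finger pad.
Only numpy, scipy, OpenCV 4.12 (cv2) and the standard library are available. Lean on these libraries where they do the work, as an engineer would, in place of code of your own. Each camera call takes 0.05 s, during which the arm holds its last target. There are 200 camera calls.

## Working session

There is one attempt and no reset: what is moved stays moved. The work goes in short steps, Python scripts to look and compute and a tool call to move; the robot and the scene stay as the last step left them, time stands still between calls to the robot, and variables do not carry over. Pictures are saved under pics/ and viewed, at most 10 in all, crops included, and the job is handed in when it is done.

Besides the shell and the picture viewer there is one more tool, called after "Call:" as name(argument=value, ...) on one line, values as JSON. jog_arm: Moves the arm, as the interface text tells. Its arguments: {"type":"object","properties":{"series":{"type":"array"}},"required":["series"]}

```bash
ls; mkdir -p pics; cat > h.py <<'E'
import numpy as np, cv2
from bench import ctrl
from scipy.spatial.transform import Rotation as R
def cloud(c):
    v,u=np.mgrid[0:384,0:512].astype(float)
    xd=(u-c["cx"])/c["fx"]; yd=(v-c["cy"])/c["fy"]
    x,y=xd.copy(),yd.copy()
    for _ in range(15):
        s=1+c["k1"]*(x*x+y*y); x=xd/s; y=yd/s
    z=c["z_map"].astype(float)
    P=np.stack([x*z,y*z,z],-1)
    M=np.array(c["rotation"],float)
    if M.shape!=(3,3): M=R.from_quat(np.roll(M,-1)).as_matrix()
    W=P@M.T+np.array(c["xyz"]); W[z==0]=np.nan
    return W
def shot(n,f,k=1.5):
    c=ctrl.camera(n); cv2.imwrite("pics/"+f,cv2.resize(c["frame"],None,fx=k,fy=k)); return c,cloud(c)
E
python3 - <<'E'
from h import *
o=ctrl.get_obs(); print(o)
for n in ("top","side"):
    c,W=shot(n,n+"0.png"); np.save(n+"0.npy",W)
    print({k:c[k] for k in c if k not in("frame","z_map")})
E
```

```text
pics
{'time_s': 0.0, 'q': array([ 1.08273176e+00,  1.81506571e-01,  1.60803013e+00, -2.46128056e-05,
        1.35380819e+00, -2.06278293e-01]), 'dq': array([ 9.43158117e-05, -1.49534396e-03,  4.39778666e-05, -3.36409282e-04,
        1.53919903e-03, -3.30929259e-04]), 'joint_efforts': array([ 1.69606938e-03, -4.44873977e+01, -3.51338375e+01, -1.57006825e-04,
        9.23768501e-03, -1.35788221e-05]), 'eef_pos': array([0.15959936, 0.55181842, 0.23039285]), 'eef_rot': array([-2.86791541e-04,  1.40424768e-01,  9.90090964e-01, -8.27936931e-04]), 'wrist_force': array([-0.75626628,  0.30264219,  0.51426005]), 'torque': array([-0.02628957,  0.00853846, -0.06318653]), 'grasp_force': 0.0, 'opening': 1.003548440027861}
{'fx': 463.6251463046987, 'fy': 463.6251463046987, 'cx': 252.21686459351466, 'cy': 196.81269180092326, 'k1': -0.08200971757073677, 'xyz': array([0.44370453, 0.03315926, 1.37625164]), 'rotation': array([-0.01713141,  0.70980732, -0.70353201,  0.03037749])}
{'fx': 430.34424720936596, 'fy': 430.34424720936596, 'cx': 258.4582712701508, 'cy': 195.01900440833032, 'k1': 0.018686622640521275, 'xyz': array([0.55676656, 0.88080045, 0.72691417]), 'rotation': array([-0.00151782,  0.01592061,  0.88590955, -0.46358224])}
```

View pics/top0.png

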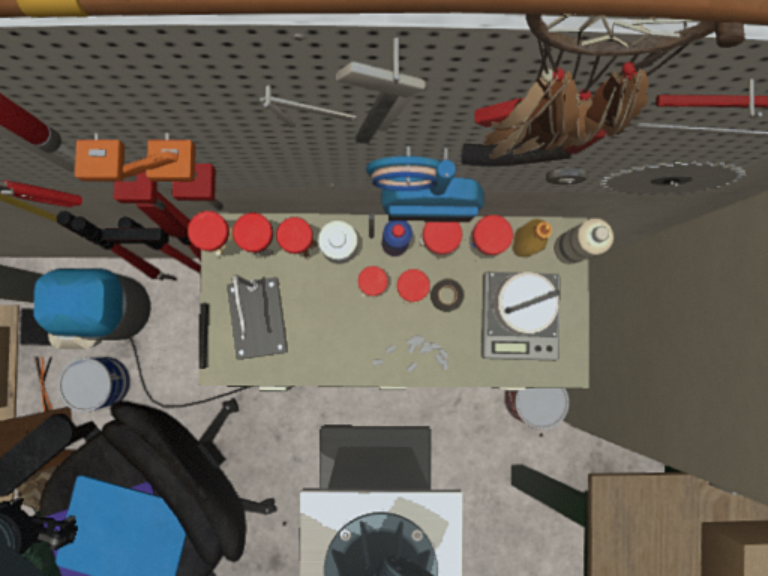

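View pics/side0.png

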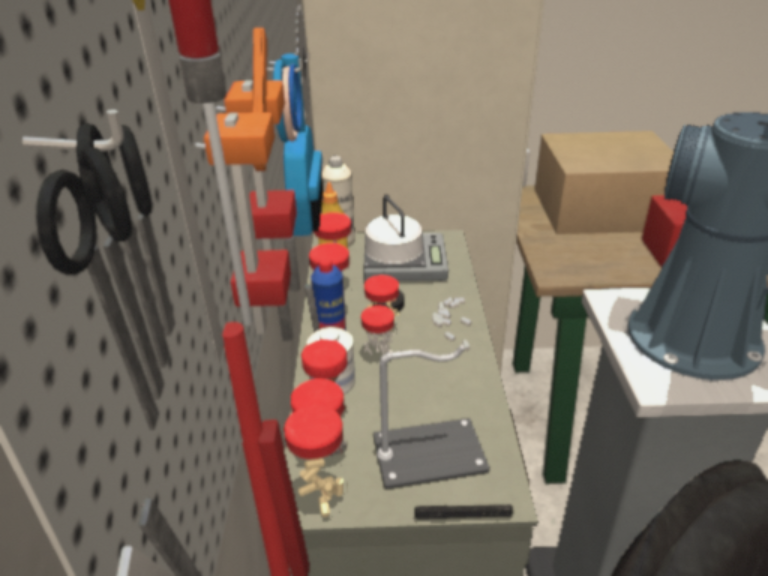

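The top view shows the scale at right (x1.5 px about 520,315) with the cover's bar from (507,311) to (557,292). The stand is at left (255,315) with its rod from (237,280) to the tip at about (243,345). The side view confirms the hook opens toward the front (465,345).

```bash
python3 - <<'E'
from h import *
T=np.load("top0.npy"); S=np.load("side0.npy")
def sel(W,x,y,z):
    m=np.ones(W.shape[:2],bool)
    for i,(a,b) in enumerate((x,y,z)): m&=(W[...,i]>a)&(W[...,i]<b)
    return m
def ln(p):
    c=p.mean(0); d=np.linalg.svd(p-c)[2][0]; t=(p-c)@d
    return c,d,c+d*t.min(),c+d*t.max()
np.set_printoptions(precision=4,suppress=True)
print("table",np.nanmedian(T[170:240,230:250,2]))
for n,W in(("top",T),("side",S)):
    print(n)
    m=sel(W,(.3,.8),(-.5,-.1),(.12,.165)); p=W[m]; print("bar",len(p)); 
    if len(p)>5: [print(a) for a in ln(p)]; print(p[:,2].min(),p[:,2].max())
    m=sel(W,(.3,.66),(-.42,-.2),(.08,.1)); p=W[m]
    if len(p)>5: print("covertop",len(p),np.median(p[:,2]),cv2.minEnclosingCircle(p[:,:2].astype(np.float32)))
    m=sel(W,(.3,.62),(-.45,-.15),(.025,.06)); p=W[m]
    if len(p)>5: print("scale",len(p),cv2.minAreaRect(p[:,:2].astype(np.float32)),p.min(0),p.max(0))
    m=sel(W,(.3,.63),(.1,.45),(.155,.22)); p=W[m]; print("rod",len(p))
    if len(p): print(p[np.argsort(p[:,0])][::max(1,len(p)//25)])
    m=sel(W,(.3,.63),(.1,.5),(.007,.02)); p=W[m]
    if len(p)>5: print("plate",len(p),np.median(p[:,2]),cv2.minAreaRect(p[:,:2].astype(np.float32)))
E
```

```text
table -0.0003004185539472459
top
bar 1413
[ 0.6338 -0.2273  0.1424]
[-0.0699  0.9976  0.0015]
[ 0.6531 -0.5035  0.142 ]
[ 0.6248 -0.0995  0.1426]
0.12002231896938387 0.16495205789763512
covertop 1246 0.09021332082180444 ((0.5652633905410767, -0.29904186725616455), 0.1097375676035881)
scale 1606 ((0.5165612101554871, -0.2674003839492798), (0.23061275482177734, 0.2064264714717865), 89.36455535888672) [ 0.4136 -0.3837  0.0252] [ 0.6198 -0.1523  0.0598]
rod 147
[[0.4493 0.2425 0.1963]
 [0.4519 0.2386 0.1896]
 [0.4569 0.2408 0.1924]
 [0.4621 0.245  0.1839]
 [0.4648 0.2401 0.1828]
 [0.4698 0.2444 0.1879]
 [0.4724 0.2449 0.1854]
 [0.4774 0.2444 0.1889]
 [0.4801 0.2426 0.185 ]
 [0.4851 0.2471 0.189 ]
 [0.4877 0.2451 0.1862]
 [0.4928 0.2475 0.1879]
 [0.4976 0.2463 0.1947]
 [0.5001 0.2488 0.1953]
 [0.5051 0.2513 0.1965]
 [0.5078 0.2464 0.1958]
 [0.5125 0.2505 0.2015]
 [0.5153 0.2489 0.1969]
 [0.5201 0.2508 0.2011]
 [0.5228 0.2564 0.1986]
 [0.5278 0.2562 0.2005]
 [0.5304 0.2539 0.1992]
 [0.5355 0.254  0.1993]
 [0.5403 0.2534 0.2032]
 [0.5432 0.2541 0.1997]
 [0.5459 0.2545 0.1977]
 [0.5507 0.253
[... 735 characters left out ...]
458 0.187 ]
 [0.464  0.2447 0.1837]
 [0.4698 0.2469 0.1782]
 [0.4756 0.2475 0.1765]
 [0.4799 0.2483 0.1849]
 [0.4857 0.2484 0.1851]
 [0.4901 0.2542 0.1878]
 [0.4959 0.2537 0.1901]
 [0.5017 0.2534 0.195 ]
 [0.5073 0.2525 0.1969]
 [0.5132 0.2543 0.1962]
 [0.5189 0.2553 0.1997]
 [0.5229 0.2584 0.1975]
 [0.5303 0.2546 0.1995]
 [0.5343 0.2602 0.197 ]
 [0.54   0.2605 0.1975]
 [0.5439 0.2626 0.1945]
 [0.5477 0.262  0.1917]
 [0.5481 0.26   0.1568]
 [0.5498 0.2633 0.1779]
 [0.5514 0.2636 0.1957]
 [0.552  0.2636 0.1628]
 [0.5536 0.2621 0.1744]
 [0.5553 0.2595 0.1823]]
plate 3040 0.011922057626327476 ((0.5039938688278198, 0.2356599122285843), (0.2516213655471802, 0.24635106325149536), 86.1875991821289)
```

```bash
python3 - <<'E'
from h import *
np.set_printoptions(precision=4,suppress=True)
def ln(p):
    for _ in range(3):
        c=np.median(p,0) if _==0 else p.mean(0); d=np.linalg.svd(p-p.mean(0))[2][0]
        r=np.linalg.norm(np.cross(p-p.mean(0),d),axis=1); p=p[r<.006]
    d*=np.sign(d[1]) ; t=(p-p.mean(0))@d
    return len(p),p.mean(0),d,p.mean(0)+d*t.min(),p.mean(0)+d*t.max()
for n in("top","side"):
    W=np.load(n+"0.npy"); img=cv2.resize(cv2.imread(f"pics/{n}0.png"),(512,384),interpolation=cv2.INTER_AREA).astype(int)
    x,y,z=W[...,0],W[...,1],W[...,2]
    print(n)
    b=W[(x>.46)&(x<.6)&(y>-.36)&(y<-.2)&(z>.125)&(z<.16)]; print("bar",*ln(b),np.percentile(b[:,2],[10,50,90]))
    r=W[(x>.44)&(x<.57)&(y>.22)&(y<.28)&(z>.175)&(z<.21)]; 
    k=np.polyfit(r[:,0],r[:,1],1); k=np.polyfit(*r[abs(np.polyval(k,r[:,0])-r[:,1])<.005][:,:2].T,1); print("rod line y=",k, r[:,0].min(), r[:,0].max())
    ct=W[(x>.44)&(x<.62)&(y>-.37)&(y<-.18)&(abs(z-.09)<.004)]; print("covertop",cv2.fitEllipse(cv2.convexHull(ct[:,:2].astype(np.float32))),cv2.minEnclosingCircle(ct[:,:2].astype(np.float32)))
    m=((x>.38)&(x<.6)&(y>.15)&(y<.36)&(abs(z)<.03)&(img.max(-1)<105)).astype(np.uint8)
    m=cv2.morphologyEx(m,cv2.MORPH_OPEN,np.ones((3,3)))
    q=W[m>0]; print("plate",len(q),cv2.minAreaRect(q[:,:2].astype(np.float32)),np.median(q[:,2]))
    m=((x>.35)&(x<.62)&(y>-.38)&(y<-.17)&(z>.022)&(z<.048)).astype(np.uint8)
    m=cv2.morphologyEx(m,cv2.MORPH_OPEN,np.ones((3,3)))
    nn,l,st,_=cv2.connectedComponentsWithStats(m); i=1+st[1:,4].argmax(); q=W[l==i]; print("scale",len(q),cv2.minAreaRect(q[:,:2].astype(np.float32)))
E
```

```text
top
bar 107 [ 0.5211 -0.2701  0.1439] [-0.3495  0.9369 -0.0095] [ 0.538  -0.3153  0.1444] [ 0.5043 -0.225   0.1434] [0.1382 0.1439 0.1471]
rod line y= [0.1488 0.174 ] 0.44925734481839874 0.5572478308245685
covertop ((0.5499764084815979, -0.289806604385376), (0.1229478195309639, 0.18768414855003357), 56.598899841308594) ((0.5444874167442322, -0.2968798875808716), 0.09304997324943542)
plate 1141 ((0.4813234806060791, 0.2827131748199463), (0.14750364422798157, 0.18411892652511597), 12.8782320022583) 0.012665089187474443
scale 1408 ((0.4980064034461975, -0.2701862156391144), (0.15032082796096802, 0.16896916925907135), 89.55974578857422)
side
bar 47 [ 0.5182 -0.2614  0.1428] [-0.354   0.9343 -0.0417] [ 0.5381 -0.314   0.1452] [ 0.5035 -0.2227  0.1411] [0.1295 0.1427 0.1469]
rod line y= [0.1701 0.1675] 0.4468448312048069 0.5554994300127879
covertop ((0.544742226600647, -0.2932644784450531), (0.12055309116840363, 0.18768678605556488), 44.097190856933594) ((0.5444235801696777, -0.2958388328552246), 0.09380296617746353)
plate 892 ((0.4766605794429779, 0.2936752140522003), (0.15854749083518982, 0.1546792834997177), 8.076394081115723) 0.012091414026694502
scale 901 ((0.4955534338951111, -0.26532596349716187), (0.15049239993095398, 0.16971029341220856), 87.89289855957031)
```

Call:
jog_arm(series=[[[0,0,0,0,0,0.05,40],[0,0,0,0,0,0.11,40],[0,0,0,0,0,0.11,40],[0,0,0,0,0,0.11,40],[0,0,0,0,0,0.11,40],[0,0,0,0,0,0.11,40],[0,0,0,0,0,0.11,40],[0,0,0,0,0,0.11,40],[0,0,0,0,0,0.11,40],[-10,1,0,0,0,0,40]]])

```text
time_s: 1.1
eef_pos: [0.164, 0.5433, 0.2308]
eef_rot: [-0.0, 0.57, 0.822, -0.0]
wrist_force: [0.0, -0.3, 0.6]
opening: 0.469
grasp_force: 0.0
```

Call:
jog_arm(series=[[[-25,2,0,0,0,0,40],[-40,2.5,0,0,0,0,40],[-45,2.5,0,0,0,0,40],[-45,2.5,0,0,0,0,40],[-45,2.5,0,0,0,0,40],[-45,2.5,0,0,0,0,40],[-45,2.5,0,0,0,0,40],[-45,2.5,0,0,0,0,40],[-45,2.5,0,0,0,0,40],[-45,2.5,0,0,0,0,40]]])

```text
time_s: 2.1
eef_pos: [0.3365, 0.152, 0.2312]
eef_rot: [0.0, 0.568, 0.823, 0.0]
wrist_force: [0.9, -0.7, 0.2]
opening: 0.469
grasp_force: 0.0
```

Call:
jog_arm(series=[[[-45,2.5,0,0,0,0,40],[-45,2.5,0,0,0,0,40],[-45,2.5,0,0,0,0,40],[-45,2.5,0,0,0,0,40],[-45,2.5,0,0,0,0,40],[-45,2.5,0,0,0,0,40],[-45,2.5,0,0,0,0,40],[-45,2.5,0,0,0,0,40],[-30,2.5,0,0,0,0,40],[0,0,0,0,0,0,40]]])

```text
time_s: 3.1
eef_pos: [0.4948, -0.2069, 0.2308]
eef_rot: [0.0, 0.57, 0.822, -0.0]
wrist_force: [-0.3, 0.4, 0.5]
opening: 0.467
grasp_force: 0.0
```

Call:
jog_arm(series=[[[-15,1,0,0,0,0,40],[-20,1,0,0,0,0,40],[-9,0.5,10,0,0,0,40],[0,0,20,0,0,0,40],[0,0,25,0,0,0,40],[0,0,25,0,0,0,40],[0,0,15,0,0,0,40],[0,0,9,0,0,0,40],[0,0,5,0,0,0,40],[0,0,0,0,0,0,40]]])

```text
time_s: 4.1
eef_pos: [0.5126, -0.2434, 0.1222]
eef_rot: [-0.0, 0.569, 0.822, 0.0]
wrist_force: [-0.7, -0.2, -0.1]
opening: 0.467
grasp_force: 0.0
```

```bash
python3 - <<'E'
from h import *
c,W=shot("side","s1.png",1); f=c["frame"][120:200,220:330]; cv2.imwrite("pics/s1c.png",cv2.resize(f,None,fx=6,fy=6,interpolation=cv2.INTER_CUBIC)); print(ctrl.get_obs()["eef_pos"])
E
```

```text
[ 0.51286932 -0.24369868  0.12287555]
```

View pics/s1c.png

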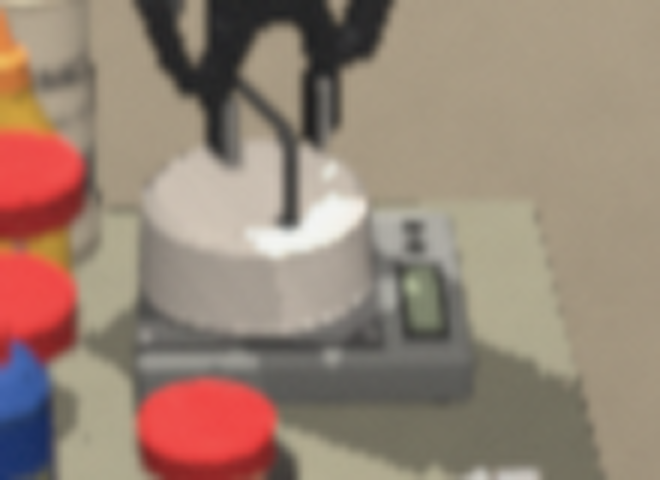

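The picture shows the fingers at crop px (225,140) and (320,120), straddling the bar that runs to the near leg at (288,170). Grasp it.

Call:
jog_arm(series=[[[-4,0,1,0,0,0,40],[0,0,0,0,0,0,30],[0,0,0,0,0,0,20],[0,0,0,0,0,0,14],[0,0,0,0,0,0,10],[0,0,0,0,0,0,4],[0,0,0,0,0,0,0],[0,0,0,0,0,0,0],[0,0,0,0,0,0,0],[0,0,0,0,0,0,0]]])

```text
time_s: 5.15
eef_pos: [0.5139, -0.2473, 0.1215]
eef_rot: [0.0, 0.57, 0.822, -0.0]
wrist_force: [-1.7, -0.2, 1.8]
opening: 0.081
grasp_force: 58.6
```

Call:
jog_arm(series=[[[0,0,-3,0,0,0,0],[0,0,-5,0,0,0,0],[0,0,-10,0,0,0,0],[0,0,-14,0,0,0,0],[0,0,-14,0,0,0,0],[0,0,-14,0,0,0,0],[0,0,-14,0,0,0,0],[0,0,-10,0,0,0,0],[0,0,-6,0,0,0,0],[0,0,0,0,0,0,0]]])

```text
time_s: 6.15
eef_pos: [0.5143, -0.2476, 0.2124]
eef_rot: [0.001, 0.57, 0.822, -0.0]
wrist_force: [0.4, 0.8, -1.4]
opening: 0.081
grasp_force: 58.4
```

```bash
python3 - <<'E'
from h import *
np.set_printoptions(precision=4,suppress=True)
o=ctrl.get_obs(); print(o["eef_pos"],o["eef_rot"],o["torque"])
c,W=shot("side","s2.png",1.5); np.save("s2.npy",W)
c,T=shot("top","t2.png",1.5); np.save("t2.npy",T)
E
```

```text
[ 0.5143 -0.2476  0.2124] [ 0.0009  0.5695  0.822  -0.    ] [ 0.0436  0.0352 -0.0075]
```

View pics/s2.png

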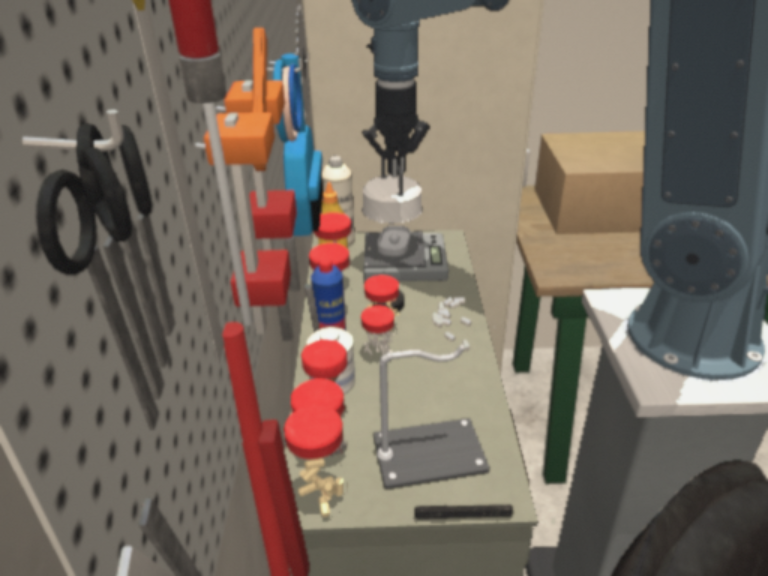

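The picture shows the cover hanging level in the gripper at (392,200), clear of the pan at (395,242). The hook runs from (385,355) to (465,345).

Call:
jog_arm(series=[[[0,0,0,0,0,0.06,0],[0,0,0,0,0,0.08,0],[0,0,0,0,0,0.064,0],[10,-1.3,0,0,0,0,0],[20,-2.7,0,0,0,0,0],[30,-4,0,0,0,0,0],[40,-5.4,0,0,0,0,0],[40,-5.4,0,0,0,0,0],[40,-5.4,0,0,0,0,0],[40,-5.4,0,0,0,0,0]]])

```text
time_s: 7.25
eef_pos: [0.4492, -0.0325, 0.2107]
eef_rot: [-0.001, 0.65, 0.76, -0.0]
wrist_force: [1.1, 0.4, -0.9]
opening: 0.079
grasp_force: 58.4
```

Call:
jog_arm(series=[[[40,-5.4,0,0,0,0,0],[40,-5.4,0,0,0,0,0],[40,-5.4,0,0,0,0,0],[40,-5.4,0,0,0,0,0],[40,-5.4,0,0,0,0,0],[35,-4.7,0,0,0,0,0],[28,-3.8,0,0,0,0,0],[20,-2.7,0,0,0,0,0],[12,-1.6,0,0,0,0,0],[3,0,0,0,0,0,0]]])

```text
time_s: 8.25
eef_pos: [0.3644, 0.2547, 0.2109]
eef_rot: [-0.0, 0.649, 0.761, -0.0]
wrist_force: [-0.3, -0.5, -1.5]
opening: 0.076
grasp_force: 58.4
```

Call:
jog_arm(series=[[[0,0,4,0,0,0,0],[0,0,8,0,0,0,0],[0,0,6,0,0,0,0],[0,0,0,0,0,0,0],[0,0,0,0,0,0,0],[0,0,0,0,0,0,0],[0,0,0,0,0,0,0],[0,0,0,0,0,0,0],[0,0,0,0,0,0,0],[0,0,0,0,0,0,0]]])

```text
time_s: 9.25
eef_pos: [0.3654, 0.2538, 0.1934]
eef_rot: [0.0, 0.65, 0.76, 0.0]
wrist_force: [0.1, 0.3, -1.0]
opening: 0.081
grasp_force: 58.4
```

```bash
python3 - <<'E'
from h import *
np.set_printoptions(precision=4,suppress=True)
o=ctrl.get_obs(); print(o["eef_pos"],o["eef_rot"])
c,W=shot("side","s3.png",1.5); np.save("s3.npy",W)
c,T=shot("top","t3.png",1.5); np.save("t3.npy",T)
for W in(W,T):
    x,y,z=W[...,0],W[...,1],W[...,2]
    # cover top plane & bar, and rod
    r=W[(x>.44)&(x<.57)&(y>.22)&(y<.28)&(z>.175)&(z<.21)]
    if len(r)>20: k=np.polyfit(r[:,0],r[:,1],1); k=np.polyfit(*r[abs(np.polyval(k,r[:,0])-r[:,1])<.005][:,:2].T,1); print("rod",k,r[:,0].min(),r[:,0].max(),len(r))
    b=W[(x>.34)&(x<.40)&(y>.16)&(y<.29)&(z>.19)&(z<.23)]; 
    if len(b): print("bar",len(b),b.min(0),b.max(0))
    t=W[(x>.29)&(x<.44)&(y>.15)&(y<.31)&(abs(z-.163)<.008)]; 
    if len(t)>10:
        A=np.c_[t[:,:2],np.ones(len(t))]; print("covtop",len(t),np.linalg.lstsq(A,t[:,2],rcond=None)[0],np.median(t,0),cv2.minEnclosingCircle(t[:,:2].astype(np.float32)))
E
```

```text
[0.3654 0.2538 0.1934] [0.0001 0.6502 0.7598 0.0001]
rod [0.168  0.1685] 0.44681352510593797 0.5554482612104088 286
bar 342 [0.3467 0.1895 0.1904] [0.3833 0.2823 0.23  ]
covtop 1437 [-0.0152 -0.0227  0.1724] [0.3772 0.2453 0.1615] ((0.36810097098350525, 0.2326352596282959), 0.0576205775141716)
rod [0.1493 0.1738] 0.4492564001008273 0.5572733788935657 142
bar 86 [0.3668 0.1806 0.1924] [0.3813 0.2375 0.2216]
covtop 1003 [-0.005   0.0163  0.16  ] [0.3796 0.2183 0.1618] ((0.3710647225379944, 0.22876793146133423), 0.05744006484746933)
```

View pics/s3.png

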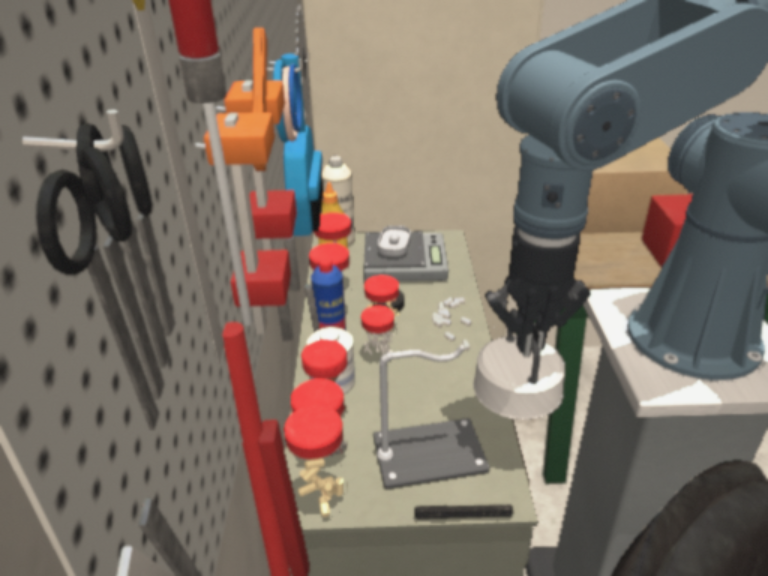

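The cover hangs level in front of the hook at (520,375), the hook tip at (465,345). Bar height 0.212 clears the tip. Move in over the tip.

Call:
jog_arm(series=[[[0,5,0,0,0,0,0],[0,10,0,0,0,0,0],[0,13,0,0,0,0,0],[0,14,0,0,0,0,0],[0,14,0,0,0,0,0],[0,14,0,0,0,0,0],[0,13,0,0,0,0,0],[0,10,0,0,0,0,0],[0,6.5,0,0,0,0,0],[0,0,0,0,0,0,0]]])

```text
time_s: 10.35
eef_pos: [0.4644, 0.2691, 0.1932]
eef_rot: [0.0, 0.65, 0.76, -0.0]
wrist_force: [0.6, -0.1, -1.3]
opening: 0.078
grasp_force: 58.5
```

Call:
jog_arm(series=[[[0,0,3,0,0,0,0],[0,0,4,0,0,0,0],[0,0,4,0,0,0,0],[0,0,4,0,0,0,0],[0,0,2,0,0,0,0],[0,0,1,0,0,0,0],[0,0,1,0,0,0,0],[0,0,0,0,0,0,0],[0,0,0,0,0,0,0],[0,0,0,0,0,0,0]]])

```text
time_s: 11.35
eef_pos: [0.4637, 0.2692, 0.1744]
eef_rot: [0.0, 0.65, 0.76, 0.0]
wrist_force: [0.4, 0.7, -2.1]
opening: 0.084
grasp_force: 58.5
```

```bash
python3 - <<'E'
from h import *
np.set_printoptions(precision=4,suppress=True)
o=ctrl.get_obs(); print(o["eef_pos"],o["wrist_force"])
c,W=shot("side","s4.png",1); f=c["frame"][190:300,210:360]; cv2.imwrite("pics/s4c.png",cv2.resize(f,None,fx=5,fy=5,interpolation=cv2.INTER_CUBIC))
E
```

```text
[0.4637 0.2692 0.1744] [ 0.4139  0.6503 -2.1408]
```

View pics/s4c.png

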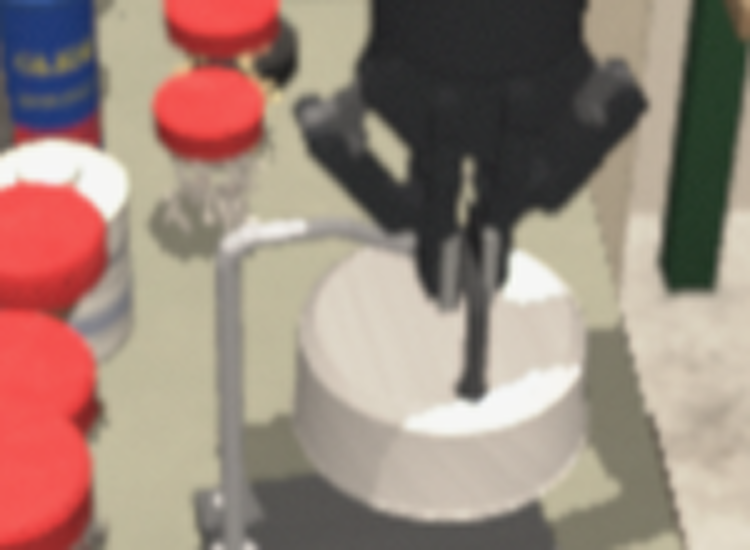

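The bar is over the hook, with the rod passing under the handle at (380,235), and no contact yet. Lower until it seats.

Call:
jog_arm(series=[[[0,0,1,0,0,0,0],[0,0,1,0,0,0,0],[0,0,1,0,0,0,0],[0,0,0.5,0,0,0,0],[0,0,0.5,0,0,0,0],[0,0,0,0,0,0,0],[0,0,0,0,0,0,0],[0,0,0,0,0,0,0],[0,0,0,0,0,0,0],[0,0,0,0,0,0,0]]])

```text
time_s: 12.4
eef_pos: [0.4637, 0.2692, 0.1703]
eef_rot: [0.0, 0.65, 0.76, 0.0]
wrist_force: [0.1, 0.6, -1.5]
opening: 0.083
grasp_force: 58.5
```

Call:
jog_arm(series=[[[0,0,1,0,0,0,0],[0,0,1,0,0,0,0],[0,0,0.5,0,0,0,0],[0,0,0,0,0,0,0],[0,0,0,0,0,0,0],[0,0,0,0,0,0,0],[0,0,0,0,0,0,0],[0,0,0,0,0,0,0],[0,0,0,0,0,0,0],[0,0,0,0,0,0,0]]])

```text
time_s: 13.4
eef_pos: [0.4641, 0.2694, 0.1689]
eef_rot: [0.0, 0.65, 0.76, 0.0]
wrist_force: [-2.5, -0.5, 5.9]
opening: 0.079
grasp_force: 59.4
```

Call:
jog_arm(series=[[[0,-1,0,0,0,0,0],[0,0,0,0,0,0,0],[0,0,0,0,0,0,9],[0,0,0,0,0,0,11],[0,0,0,0,0,0,14],[0,0,0,0,0,0,20],[0,0,0,0,0,0,30],[0,0,0,0,0,0,35],[0,0,0,0,0,0,35],[0,0,0,0,0,0,35]]])

```text
time_s: 14.4
eef_pos: [0.4627, 0.269, 0.1678]
eef_rot: [0.0, 0.65, 0.76, 0.0]
wrist_force: [0.3, 0.8, -0.1]
opening: 0.412
grasp_force: 0.0
```

Call:
jog_arm(series=[[[0,0,-3,0,0,0,35],[0,0,-5,0,0,0,35],[0,0,-8,0,0,0,35],[0,0,-10,0,0,0,35],[0,0,-15,0,0,0,35],[0,0,-20,0,0,0,35],[0,0,-20,0,0,0,35],[0,0,-20,0,0,0,35],[0,0,-10,0,0,0,35],[0,0,0,0,0,0,35]]])

```text
time_s: 15.4
eef_pos: [0.4636, 0.2694, 0.281]
eef_rot: [0.001, 0.65, 0.76, 0.002]
wrist_force: [0.4, 0.7, -0.3]
opening: 0.415
grasp_force: 0.0
```

```bash
python3 - <<'E'
from h import *
c,W=shot("side","s5.png",1); f=c["frame"][130:310,210:410]; cv2.imwrite("pics/s5c.png",cv2.resize(f,None,fx=3.3,fy=3.3,interpolation=cv2.INTER_CUBIC))
E
```

```text
(no output)
```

View pics/s5c.png

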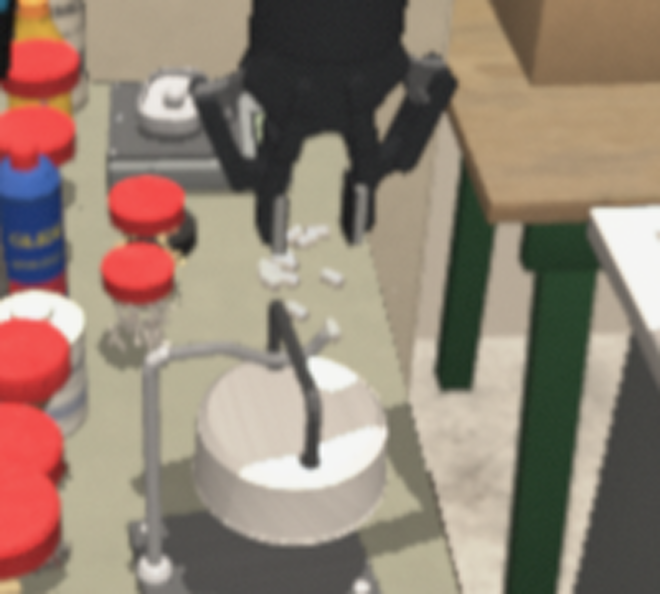

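The cover hangs on the hook: its bar at (290,350) lies in the dip behind the tip at (330,330). Next, locate the pan.

```bash
python3 - <<'E'
from h import *
np.set_printoptions(precision=4,suppress=True)
for n in("t3","s3"):
    W=np.load(n+".npy"); x,y,z=W[...,0],W[...,1],W[...,2]
    reg=(x>.42)&(x<.6)&(y>-.36)&(y<-.18)
    for lo,hi in((.047,.08),(.06,.072)):
        q=W[reg&(z>lo)&(z<hi)]; h=cv2.convexHull(q[:,:2].astype(np.float32)); print(n,lo,len(q),cv2.minAreaRect(h), np.percentile(q[:,2],[50,95,99]))
    b=W[reg&(z>.0695)]; print("ball",len(b),b.mean(0) if len(b) else 0)
    m=((x>.35)&(x<.62)&(y>-.38)&(y<-.17)&(z>.022)&(z<.048)).astype(np.uint8); m=cv2.morphologyEx(m,cv2.MORPH_OPEN,np.ones((3,3)))
    nn,l,st,_=cv2.connectedComponentsWithStats(m); q=W[l==1+st[1:,4].argmax()]; print("scale",cv2.minAreaRect(q[:,:2].astype(np.float32)))
i=cv2.resize(cv2.imread("pics/t3.png"),(512,384),interpolation=cv2.INTER_AREA)[170:250,315:385]
cv2.imwrite("pics/t3c.png",cv2.resize(i,None,fx=7,fy=7,interpolation=cv2.INTER_CUBIC))
E
```

```text
t3 0.047 671 ((0.518004298210144, -0.2706347107887268), (0.13024874031543732, 0.09098587185144424), 88.57984161376953) [0.0564 0.0698 0.0737]
t3 0.06 162 ((0.5199333429336548, -0.2709139883518219), (0.09562106430530548, 0.05994858220219612), 77.91239166259766) [0.0656 0.0707 0.0718]
ball 37 [ 0.5204 -0.2725  0.0719]
scale ((0.49844586849212646, -0.2701123356819153), (0.16965027153491974, 0.1494060456752777), 0.20556460320949554)
s3 0.047 375 ((0.5183067917823792, -0.2683795094490051), (0.10205011814832687, 0.05996347963809967), 78.26347351074219) [0.0572 0.0675 0.0709]
s3 0.06 139 ((0.5183159112930298, -0.2682611346244812), (0.10153522342443466, 0.060081541538238525), 76.60210418701172) [0.0647 0.0697 0.071 ]
ball 11 [ 0.5187 -0.2686  0.0707]
scale ((0.4961357116699219, -0.26613205671310425), (0.15269076824188232, 0.1693936437368393), 88.37700653076172)
```

View pics/t3c.png

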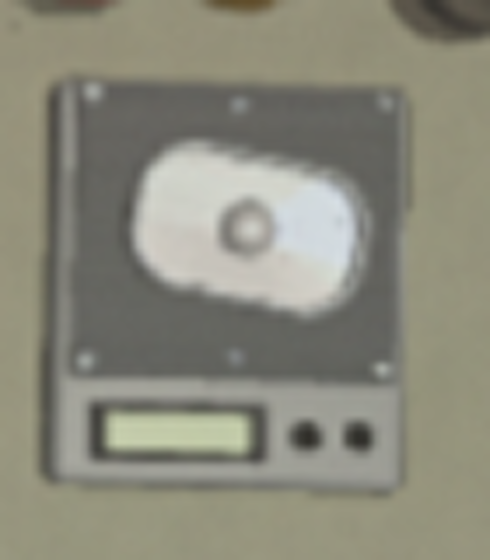

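The crop shows the pan lying across with the ball centred at (247,228), and the slot dots at (240,105) and (236,357). Its long axis is about 77.5° from world x, centred near (0.5195, -0.2695).

Call:
jog_arm(series=[[[0,0,0,0,0,0.08,82],[0,0,0,0,0,0.1,82],[0,0,0,0,0,0.1,82],[0,0,0,0,0,0.094,82],[-15,5,0,0,0,0,82],[-25,8.3,0,0,0,0,82],[-35,11.7,0,0,0,0,82],[-40,13.3,0,0,0,0,82],[-45,15,0,0,0,0,82],[-45,15,0,0,0,0,82]]])

```text
time_s: 16.45
eef_pos: [0.484, 0.0518, 0.278]
eef_rot: [-0.0, 0.779, 0.627, -0.001]
wrist_force: [0.9, -1.1, 0.4]
opening: 0.962
grasp_force: 0.0
```

Call:
jog_arm(series=[[[-45,15,0,0,0,0,82],[-45,15,0,0,0,0,82],[-45,15,0,0,0,0,82],[-45,15,0,0,0,0,82],[-40,13.3,0,0,0,0,82],[-35,11.7,0,0,0,0,82],[-27,9,0,0,0,0,82],[-18,6,0,0,0,0,82],[-9,3,0,0,0,0,82],[0,0,0,0,0,0,82]]])

```text
time_s: 17.45
eef_pos: [0.5178, -0.2705, 0.2782]
eef_rot: [-0.001, 0.78, 0.625, -0.0]
wrist_force: [-0.4, 0.4, 0.4]
opening: 0.958
grasp_force: 0.0
```

Call:
jog_arm(series=[[[0,0,10,0,0,0,82],[0,0,20,0,0,0,82],[0,0,30,0,0,0,82],[0,0,30,0,0,0,82],[0,0,30,0,0,0,82],[0,0,30,0,0,0,82],[0,0,20,0,0,0,82],[0,0,10,0,0,0,82],[0,0,0,0,0,0,82],[0,0,0,0,0,0,82]]])

```text
time_s: 18.45
eef_pos: [0.5188, -0.2696, 0.0997]
eef_rot: [0.001, 0.78, 0.626, 0.0]
wrist_force: [-0.4, 0.4, -0.6]
opening: 0.959
grasp_force: 0.0
```

```bash
python3 - <<'E'
from h import *
np.set_printoptions(precision=4,suppress=True)
o=ctrl.get_obs(); p=o["eef_pos"]; w,x,y,z=o["eef_rot"]; a=np.arctan2(2*y*y-1,2*x*y)
d=np.array([.5195,-.2695])-p[:2]; print(p,o["eef_rot"],"a",a,"tx,ty mm",1e3*(-np.sin(a)*d[0]+np.cos(a)*d[1]),1e3*(np.cos(a)*d[0]+np.sin(a)*d[1]))
c,W=shot("side","s6.png",1); x,y,z=[W[...,i] for i in range(3)]
reg=(x>.42)&(x<.6)&(y>-.36)&(y<-.19)
q=W[reg&(z>.08)&(z<.2)&(c["frame"].max(-1)<90)]; print("finger low z",np.sort(q[:,2])[:8])
f=c["frame"][110:200,220:330]; cv2.imwrite("pics/s6c.png",cv2.resize(f,None,fx=6,fy=6,interpolation=cv2.INTER_CUBIC))
E
```

```text
[ 0.5188 -0.2696  0.0997] [0.0006 0.7798 0.626  0.0002] a -0.21800341555366257 tx,ty mm 0.2821278580082645 0.6414897524254286
finger low z [0.1218 0.1252 0.1255 0.1255 0.1265 0.1272 0.1287 0.129 ]
```

View pics/s6c.png

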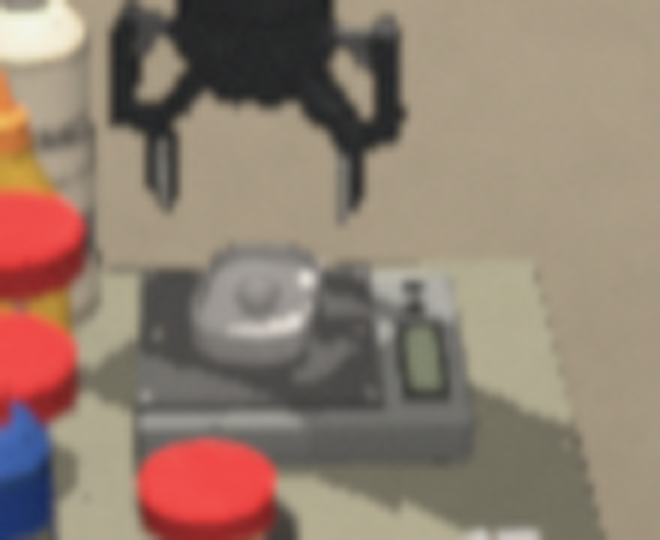

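The picture shows the fingers at (163,200) and (347,210) on either side of the pan at (260,300), ball in the middle. Descend to grip.

Call:
jog_arm(series=[[[0,0.5,8,0,0,0,82],[0,0,12,0,0,0,82],[0,0,12,0,0,0,82],[0,0,10,0,0,0,82],[0,0,8,0,0,0,82],[0,0,6,0,0,0,80],[0,0,4,0,0,0,76],[0,0,1,0,0,0,72],[0,0,0,0,0,0,69],[0,0,0,0,0,0,67]]])

```text
time_s: 19.5
eef_pos: [0.519, -0.2703, 0.0382]
eef_rot: [0.0, 0.78, 0.626, 0.0]
wrist_force: [0.2, 0.1, 0.2]
opening: 0.781
grasp_force: 0.0
```

Call:
jog_arm(series=[[[0,0,0,0,0,0,66],[0,0,0,0,0,0,65],[0,0,0,0,0,0,64],[0,0,0,0,0,0,63],[0,0,0,0,0,0,62],[0,0,0,0,0,0,61],[0,0,0,0,0,0,60],[0,0,0,0,0,0,59],[0,0,0,0,0,0,57],[0,0,0,0,0,0,50]]])

```text
time_s: 20.5
eef_pos: [0.5189, -0.2702, 0.0382]
eef_rot: [0.0, 0.78, 0.626, 0.0]
wrist_force: [-0.8, 1.4, 4.6]
opening: 0.689
grasp_force: 65.1
```

Call:
jog_arm(series=[[[0,0,0,0,0,0.02,50],[0,0,0,0,0,0.04,50],[0,0,0,0,0,0.05,50],[0,0,0,0,0,0.06,50],[0,0,0,0,0,0.06,50],[0,0,0,0,0,0.06,50],[0,0,0,0,0,0.06,50],[0,0,0,0,0,0.05,50],[0,0,0,0,0,0.03,50],[0,0,0,0,0,0.02,50]]])

```text
time_s: 21.5
eef_pos: [0.5188, -0.2706, 0.0382]
eef_rot: [0.001, 0.9, 0.435, -0.0]
wrist_force: [-1.2, -0.0, 5.4]
opening: 0.691
grasp_force: 65.2
```

Call:
jog_arm(series=[[[0,0,0,0,0,0.03,50],[0,0,0,0,0,0.05,50],[0,0,0,0,0,0.06,50],[0,0,0,0,0,0.06,50],[0,0,0,0,0,0.06,50],[0,0,0,0,0,0.06,50],[0,0,0,0,0,0.05,50],[0,0,0,0,0,0.05,50],[0,0,0,0,0,0.03,50],[0,0,0,0,0,0.02,50]]])

```text
time_s: 22.5
eef_pos: [0.5186, -0.2705, 0.0382]
eef_rot: [0.0, 0.977, 0.213, -0.0]
wrist_force: [-3.3, -0.9, 5.4]
opening: 0.69
grasp_force: 65.4
```

Call:
jog_arm(series=[[[0,0,0,0,0,0.03,50],[0,0,0,0,0,0.05,50],[0,0,0,0,0,0.06,50],[0,0,0,0,0,0.06,50],[0,0,0,0,0,0.06,50],[0,0,0,0,0,0.06,50],[0,0,0,0,0,0.05,50],[0,0,0,0,0,0.04,50],[0,0,0,0,0,0.023,50],[0,0,0,0,0,0,50]]])

```text
time_s: 23.5
eef_pos: [0.5188, -0.2704, 0.0382]
eef_rot: [0.0, 1.0, -0.001, 0.0]
wrist_force: [-1.9, 0.8, 5.9]
opening: 0.693
grasp_force: 65.3
```

```bash
python3 - <<'E'
from h import *
np.set_printoptions(precision=4,suppress=True)
o=ctrl.get_obs(); w,x,y,z=o["eef_rot"]; print(o["eef_pos"],o["eef_rot"],"a",np.arctan2(2*y*y-1,2*x*y),o["wrist_force"],o["torque"])
for n in("side","top"):
    c,W=shot(n,n+"7.png",1); x,y,z=[W[...,i] for i in range(3)]
    q=W[(x>.45)&(x<.6)&(y>-.33)&(y<-.2)&(z>.05)&(z<.069)&(c["frame"].min(-1)>110)]; print(len(q)); 
    if len(q)>10: print(cv2.minAreaRect(q[:,:2].astype(np.float32)))
f=cv2.imread("pics/side7.png")[110:200,220:330]; cv2.imwrite("pics/s7c.png",cv2.resize(f,None,fx=6,fy=6,interpolation=cv2.INTER_CUBIC))
E
```

```text
[ 0.5188 -0.2704  0.0382] [ 0.0002  1.     -0.0014  0.0001] a -1.5736589638461742 [-1.8869  0.7809  5.8808] [ 0.0979  0.3013 -0.021 ]
269
((0.5165113210678101, -0.266977995634079), (0.09288683533668518, 0.07380054146051407), 0.12388577312231064)
84
((0.5175167918205261, -0.26647821068763733), (0.09405389428138733, 0.03073784150183201), 20.42949867248535)
```

View pics/s7c.png

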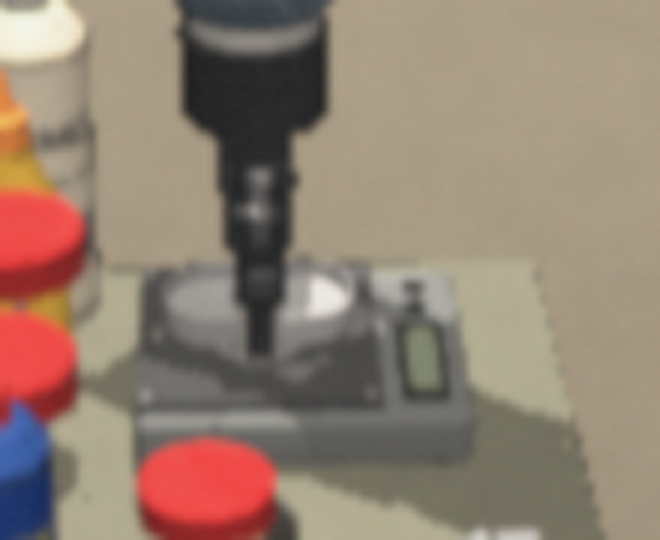

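The pan now lies along the slot (px 165–350, 300) with the finger at (260,310). Lift slowly and check the force.

Call:
jog_arm(series=[[[0,0,-0.5,0,0,0,50],[0,0,-1,0,0,0,50],[0,0,-1,0,0,0,50],[0,0,-1.5,0,0,0,50],[0,0,-1.5,0,0,0,50],[0,0,-1.5,0,0,0,50],[0,0,-1,0,0,0,50],[0,0,0,0,0,0,50],[0,0,0,0,0,0,50],[0,0,0,0,0,0,50]]])

```text
time_s: 24.6
eef_pos: [0.5186, -0.27, 0.0457]
eef_rot: [-0.0, 1.0, -0.001, -0.0]
wrist_force: [-0.6, 0.5, -2.1]
opening: 0.689
grasp_force: 64.6
```

Free, carrying just the weight (about 2 N). Lift.

Call:
jog_arm(series=[[[0,0,-1,0,0,0,50],[0,0,-2,0,0,0,50],[0,0,-3,0,0,0,50],[0,0,-4,0,0,0,50],[0,0,-5,0,0,0,50],[0,0,-6,0,0,0,50],[0,0,-6,0,0,0,50],[0,0,-6,0,0,0,50],[0,0,-6,0,0,0,50],[0,0,-6,0,0,0,50]]])

```text
time_s: 25.6
eef_pos: [0.5187, -0.2701, 0.0914]
eef_rot: [0.0, 1.0, -0.001, 0.0]
wrist_force: [-0.4, 1.2, -1.2]
opening: 0.691
grasp_force: 64.6
```

Call:
jog_arm(series=[[[0,0,-6,0,0,0,50],[0,0,-7,0,0,0,50],[0,0,-7,0,0,0,50],[0,0,-7,0,0,0,50],[0,0,-7,0,0,0,50],[0,0,-7,0,0,0,50],[0,0,-7,0,0,0,50],[0,0,-7,0,0,0,50],[0,0,-7,0,0,0,50],[0,0,-7,0,0,0,50]]])

```text
time_s: 26.6
eef_pos: [0.5187, -0.27, 0.1604]
eef_rot: [-0.0, 1.0, -0.001, -0.0]
wrist_force: [0.8, 0.2, -2.1]
opening: 0.69
grasp_force: 64.6
```

Call:
jog_arm(series=[[[0,0,-7,0,0,0,50],[0,0,-7,0,0,0,50],[0,0,-6,0,0,0,50],[0,0,-5,0,0,0,50],[0,0,-4,0,0,0,50],[0,0,-3,0,0,0,50],[0,0,-2,0,0,0,50],[0,0,-1,0,0,0,50],[0,0,0,0,0,0,50],[0,0,0,0,0,0,50]]])

```text
time_s: 27.6
eef_pos: [0.5186, -0.2699, 0.1945]
eef_rot: [-0.0, 1.0, -0.001, -0.0]
wrist_force: [-0.0, 0.7, -2.2]
opening: 0.689
grasp_force: 64.6
```

Call:
jog_arm(series=[[[0,0,0,0,0,0,50],[0,0,0,0,0,0,50],[0,0,0,0,0,0,50],[0,0,0,0,0,0,50],[0,0,0,0,0,0,50],[0,0,0,0,0,0,50],[0,0,0,0,0,0,50],[0,0,0,0,0,0,50],[0,0,0,0,0,0,50],[0,0,0,0,0,0,50]]])

```text
time_s: 28.6
eef_pos: [0.5187, -0.27, 0.1948]
eef_rot: [0.0, 1.0, -0.001, 0.0]
wrist_force: [-0.8, -0.7, -2.5]
opening: 0.693
grasp_force: 64.6
```

```bash
python3 - <<'E'
from h import *
np.set_printoptions(precision=4,suppress=True)
o=ctrl.get_obs(); print(o["eef_pos"],o["eef_rot"],o["wrist_force"],o["opening"],o["grasp_force"],abs(o["dq"]).max())
c,W=shot("side","s8.png",1); c2,T=shot("top","t8.png",1)
for A in(W,T):
    x,y,z=A[...,0],A[...,1],A[...,2]
    q=A[(x>.45)&(x<.6)&(y>-.33)&(y<-.2)&(z>.17)&(z<.215)]
    for s in (q[q[:,0]<.498],q[q[:,0]>.540]): print("pan end",len(s),s.min(0) if len(s) else "",np.percentile(s[:,2],95) if len(s) else "")
    t=A[(x>.39)&(x<.54)&(y>.17)&(y<.32)&(abs(z-.139)<.01)]; print("cover",len(t),np.median(t,0),cv2.minEnclosingCircle(t[:,:2].astype(np.float32)))
T0=np.load("top0.npy"); 
d=abs(T[...,2]-T0[...,2])>.02; d&=(T0[...,0]>.3)&(T0[...,0]<.68)&(abs(T0[...,1])<.5)
i=T0[d]; print("changed xy bounds y<-.15",d.sum()); 
for y0 in np.arange(-.45,.45,.1):
    k=i[(i[:,1]>y0)&(i[:,1]<y0+.1)]; print(round(y0,2),len(k))
E
```

```text
[ 0.5187 -0.27    0.1948] [ 0.      1.     -0.0006  0.    ] [-0.7868 -0.7426 -2.5289] 0.6928022152118178 64.59588646888733 0.0008859965623412286
pan end 48 [ 0.4704 -0.297   0.2067] 0.21462180912698395
pan end 45 [ 0.541  -0.3028  0.2086] 0.2147120669547938
cover 1667 [0.4704 0.2572 0.1376] ((0.46639740467071533, 0.2469559907913208), 0.05734241008758545)
pan end 43 [ 0.4761 -0.2951  0.2072] 0.2145379146510246
pan end 64 [ 0.5418 -0.2731  0.2061] 0.2146174688781955
cover 1235 [0.4631 0.2392 0.1384] ((0.4684596359729767, 0.24391868710517883), 0.05806408077478409)
changed xy bounds y<-.15 6089
-0.45 1461
-0.35 2203
-0.25 900
-0.15 0
-0.05 0
0.05 0
0.15 666
0.25 851
0.35 0
```

```bash
python3 - <<'E'
from h import *
np.set_printoptions(precision=4,suppress=True)
for n in("side","top"):
    A=cloud(ctrl.camera(n)); x,y,z=A[...,0],A[...,1],A[...,2]
    q=A[(x>.46)&(x<.58)&(y>-.32)&(y<-.22)&(z>.195)&(z<.24)]
    for lo,hi in((.465,.485),(.485,.5),(.5,.508),(.53,.54),(.54,.555),(.555,.575)):
        s=q[(q[:,0]>lo)&(q[:,0]<hi)]
        if len(s)>4: print(n,lo,len(s),np.percentile(s[:,2],[5,50,95]))
E
```

```text
side 0.465 58 [0.2109 0.2177 0.2258]
side 0.485 75 [0.2104 0.2159 0.2236]
side 0.5 23 [0.2026 0.2128 0.2226]
side 0.53 51 [0.2042 0.2154 0.2245]
side 0.54 68 [0.2098 0.2159 0.225 ]
side 0.555 43 [0.2125 0.2183 0.2252]
top 0.465 50 [0.2096 0.215  0.2247]
top 0.485 16 [0.2101 0.2127 0.2207]
top 0.53 7 [0.2106 0.2216 0.2265]
top 0.54 55 [0.2097 0.2136 0.2247]
top 0.555 54 [0.209  0.2138 0.2245]
```

The pan is level (rim at 0.225 m at both ends) and still, and the cover is hanging on the hook. Handing in.

```bash
python3 -c "
from bench import ctrl; print(ctrl.hand_in())"
```

```text
the job is handed in; nothing more can be done
None
```

The cover hangs on the hook, and the pan is unlocked and held still and level about 15 cm above the scale; I handed the job in at about 29 s. The gripper hides the ball, so its place in the dish is inferred from the level pan and the 2 N load, not seen.

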